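Tip the offcut tray into the scrap hopper

ROBOT

A 6-joint arm with a two-finger parallel gripper is mounted at the origin on a cart in front of the work surface, level with it; the furniture and walls round the work are solid. World frame = base frame: x ahead of the robot, y to its left, z up, the work surface at z = 0. Lengths are in m, angles in rad, forces in N, time in s.
With the tool pointing down it reaches from about 0.325 to 0.9 m from the base axis. Payload 6.1 kg.
Tool frame: the origin (TCP) lies at the very end of the fingers, on their centre line; the grasp point (between the pads) lies 19 mm behind it; z points along the fingers, y is the direction in which the jaws open and shut (so a half turn about z gives the same grasp; the last joint's range is limited). The gripper opens to 87 mm and grips with 3 to 60 N. Pads are 19 mm wide; open, the fingers measure 117 mm over their backs; the gripper's body (75 mm by 190 mm) begins 51 mm behind the grasp point.
Start: joints at [-1.327, 0.22, 1.526, -0, 1.395, -0.126], TCP at [0.226, -0.583, 0.223] pointing down, gripper open.
Joint ranges: [-2.98, 2.98], [-0.91, 2.08], [0.09, 2.57], [-1.24, 4.39], [0.2, 2.65], [-2.68, 2.68]. Speed limits (rad/s): [2.57, 2.57, 3.01, 3.14, 3.14, 3.14].

INTERFACE

Orientations are given as [roll, pitch, yaw] about the fixed x, y, z axes, in that order (R = Rz(yaw) Ry(pitch) Rx(roll)).
In Python, from station import read_state, snapshot, get_calibration, finish_job gives the robot as it stands. The module is installed in compiled form; this text tells all that it offers.
- The arm moves only by the tool send_rows, never from a script. Its argument "motion" is a list of rows, each a list of 6 numbers: the shift along the tool's x, y, z in mm, then the turn, a rotation vector about the tool's x, y, z in degrees. In form: [[x, y, z, wx, wy, wz], ...]. A call has 1 to 8 rows; each row shifts and turns the commanded pose from where the row before left it, along the tool's axes as they then stand; what a row does not reach is not made up. A row lasts 1/12 s, in which the tool goes at most 41.7 mm and 7.16 degrees, less where a joint would pass 70% of its speed; a pose out of reach is approached as far as the arm can. A call is refused whole if a number of a shift passes 41.7 or a number of a turn 7.16, either way. A call with a gripper value outside its range is refused whole. "grip" is the finger opening in mm, from 0 to 87, set as the call begins (left out, the last holds). The fingers move at their own pace and stop on an object; "squeeze" is the grip in N (left out, the last holds). Time passes only in rows, so rows that do not move let the fingers close. It gives the time, the measured TCP pose, the force and the opening at its end, in the units of the state.
- read_state(): the state, without advancing time (a new reading comes with each control period).
- snapshot(name): name is "side" or "top" or "wrist"; returns the picture (420x560x3 uint8, blue, green, red); there is no depth.
- get_calibration(name): a dict with "K" (3x3 intrinsics, pixels), "distortion" ([k1, k2, p1, p2, k3] as OpenCV has them; the pictures are not rectified), "R" (3x3) and "t" (3): a world point X has camera coordinates R X + t; the wrist camera has in their place "tool_from_camera" (4x4, takes a point from camera to tool coordinates, whose origin is the TCP and whose axes are the flange's). Camera axes: x right, y down, z forward; pixel columns grow to the right and rows downward; lengths in m; the calibration is good to about 2 mm. A picture is of the moment at which its call begins: read the wrist's pose just before it. get_calibration takes no time and is no camera call.
- finish_job(): hands the job in, once; it reports no verdict.
The state is a dict: "clock": time; "joint_pos": joint angles; "joint_velocities": joint speeds; "joint_torque": joint torques, N m; "tcp_pos": TCP position; "tcp_rot": TCP orientation; "force": force on the tool from outside, world axes, zero at the start; "moment": the same for the moment, N m; "grip_width": finger opening in m.
Only numpy, scipy, OpenCV 4.12 (cv2) and the standard library are available. Lean on these libraries where they do the work, as an engineer would, in place of code of your own. Each camera call takes 0.05 s, during which the arm holds its last target. There are 200 camera calls.

TASK

Clear the scrap: lift the loose cover plate off the two pins of the green scrap hopper and lay it flat on a free part of the bench, clear of the hopper, handle up. Then pick up the scoop tray by its red grip, bring its open mouth low over the hopper and tip all four pieces of wood in. Stand the empty tray upright on the bench again, let go, and do not disturb the other things on the bench.

Things in the scene. Friction and masses are not known exactly. Their poses are not given: they have to be found in the camera images.
- hopper: fixed green steel scrap hopper, open box 150 (x) x 160 (y) mm, on a 170x180 mm foot; rim 135 mm above the bench with a flange 166x196 mm; inside 140x150 mm at the mouth, narrowing to about 105x115 mm at a floor 20 mm above the bench. Origin: centre of the underside on the bench, z up. Two steel pins 8 mm thick stand 15 mm up from the flange at x = 0, y = +89 and -89 mm
- hopper_mouth (a point): centre of the hopper's mouth, at rim height (135 mm above its origin); axes as the hopper's
- cover: loose aluminium cover plate 164 (x) x 198 (y) x 4 mm, about 0.35 kg, resting on the hopper rim with a 13 mm hole over each pin. Origin: centre of its underside, z up. A black bar handle bridges its middle along y
- cover_handle (a point): middle of the cover's bar handle, a round bar 12 mm thick and 74 mm long along the cover's y, its axis 42 mm above the plate's underside (pinch it across x)
- tray: loose aluminium scoop tray, 0.2 to 0.4 kg; floor 135 (x) x 100 (y) x 3 mm, inner width 94 mm, side walls 24 mm tall at the front and 42 mm at the back, back wall 50 mm tall. The -x end is open (the mouth), with no lip: tilt it and the pieces slide out there. Origin: centre of the underside, z up, -x out of the mouth
- tray_grip (a point): point inside the tray's red upright grip block at its back: at x = +76.5, y = 0, z = +85 mm in the tray's frame. The block is 18 mm thick (x), 80 mm wide (y), from 43 to 105 mm height; pinch it across x
- tray_lip (a point): middle of the front edge of the tray's floor, at x = -67.5, y = 0, z = +3 mm in the tray's frame; axes as the tray's
- piece_a: wood offcut 40x75x25 mm, 60 g, lying in the tray; origin: centre of its underside
- piece_a_center (a point): middle of this offcut
- piece_b: wood offcut 40x75x25 mm, 60 g, lying in the tray beside the first; origin: centre of its underside
- piece_b_center (a point): middle of this offcut
- piece_c: wood offcut 40x75x25 mm, 60 g, lying across on top of the other two; origin: centre of its underside
- piece_c_center (a point): middle of this offcut
- log: short round wood blank 45 mm thick, 87 mm long (along its y), 110 g, lying across the back of the tray; origin: on its round surface, at first the lowest point
- log_center (a point): middle of the round blank
- tape_measure: yellow tape measure, 62x80x32 mm; a bystander, stands on the bench; origin: centre of its underside
- glue_bottle: small white glue bottle with a red cap, 34 mm across, 95 mm tall; a bystander, stands on the bench; origin: centre of its underside
- abrasive_pad: red abrasive pad, 50x75x18 mm; a bystander, stands on the bench; origin: centre of its underside
- wood_cup: pale turned wooden cup, 48 mm across, 58 mm tall; a bystander, stands on the bench; origin: centre of its underside

How it is judged:
On the way, in this order (a step that is already met when the one before it is completed fails the run):
1. the cover plate is off the hopper and lies flat on the bench, released (height (world z) of cover between -0.01 and 0.012 m and angle between cover's own z axis and vertical below 0.08 rad and horizontal distance between cover and hopper above 0.16 m and linear speed of cover below 0.03 m/s and contact force between the fingers and cover below 0.2 N), for 0.2 s.
2. the tray is tilted by more than 0.4 rad (23 degrees) with the middle of its mouth's edge over the hopper's mouth, less than 120 mm above the rim (angle between tray's own z axis and vertical above 0.4 rad and x of tray_lip in the frame of hopper_mouth between -0.09 and 0.09 m and y of tray_lip in the frame of hopper_mouth between -0.09 and 0.09 m and z of tray_lip in the frame of hopper_mouth below 0.12 m), for 0.1 s.
3. all four pieces of wood are in the hopper, their middles below its rim (x of piece_a_center in the frame of hopper_mouth between -0.07 and 0.07 m and y of piece_a_center in the frame of hopper_mouth between -0.075 and 0.075 m and z of each of piece_a_center, piece_b_center, piece_c_center, log_center in the frame of hopper_mouth below -0.012 m and x of piece_b_center in the frame of hopper_mouth between -0.07 and 0.07 m and y of piece_b_center in the frame of hopper_mouth between -0.075 and 0.075 m and x of piece_c_center in the frame of hopper_mouth between -0.07 and 0.07 m and y of piece_c_center in the frame of hopper_mouth between -0.075 and 0.075 m and x of log_center in the frame of hopper_mouth between -0.07 and 0.07 m and y of log_center in the frame of hopper_mouth between -0.075 and 0.075 m), for 0.2 s.
At the end, for the whole second after the job is handed in: All four pieces rest in the hopper, their middles 12 mm or more below its rim; the cover lies flat on the bench, handle up, its centre over 160 mm from the hopper's; the empty tray stands upright on the bench, released (heights within 12 mm, tilts under 0.08 rad); all at rest (all of step 1 and all of step 3 and linear speed of each of piece_a, piece_b, piece_c, log below 0.05 m/s and height (world z) of tray between -0.01 and 0.012 m and angle between tray's own z axis and vertical below 0.08 rad and linear speed of tray below 0.03 m/s); the robot touches nothing.
It fails at once if the tape measure, glue bottle, abrasive pad or wooden cup is moved by more than 30 mm (distance of any of tape_measure, glue_bottle, abrasive_pad, wood_cup from where it was at the start of the episode above 0.03 m).
It also fails if it takes over 67 s, if anything falls off the work surface, if the arm or the gripper's body presses on something with over 40 N, if the wrist force passes 120 N, or if a joint passes its speed limit or range.

## Working session

There is one attempt and no reset: what is moved stays moved. The work goes in short steps, Python scripts to look and compute and a tool call to move; the robot and the scene stay as the last step left them, time stands still between calls to the robot, and variables do not carry over. Pictures are saved under pics/ and viewed, about 8 in all and at most 12, crops included, and the job is handed in when it is done.

Besides the shell and the picture viewer there is one more tool, called after "Request:" as name(argument=value, ...) on one line, values as JSON. send_rows: Moves the arm, as the interface text tells. Its arguments: {"type":"object","properties":{"motion":{"type":"array","items":{"type":"array","items":{"type":"number"}}},"grip":{"type":"number"},"squeeze":{"type":"number"}},"required":["motion"]}

```bash
mkdir -p pics
python3 - <<'E'
from station import *
import cv2,json
print(read_state())
for n in("side","top"):
    cv2.imwrite(f"pics/{n}0.png",snapshot(n)); print(get_calibration(n))
print(get_calibration("wrist"))
E
```

```text
{'clock': 0.0, 'joint_pos': array([-1.32707877e+00,  2.21240441e-01,  1.52759260e+00, -2.34160002e-05,
        1.39464317e+00, -1.26105433e-01]), 'joint_velocities': array([-1.13255701e-05, -6.69346071e-04, -4.82314860e-04,  3.32197018e-04,
       -8.24429665e-04, -1.05849717e-03]), 'joint_torque': array([-1.34685029e-04, -4.94608748e+01, -3.87376070e+01,  6.99724280e-02,
        5.72182168e-02, -1.59053079e-04]), 'tcp_pos': array([ 0.22574753, -0.5821677 ,  0.22143815]), 'tcp_rot': array([-3.13972116e+00, -2.14033988e-04,  3.69826919e-01]), 'force': array([-0.13372635,  0.39338895,  0.86754443]), 'moment': array([ 0.04559262, -0.02922417, -0.01461503]), 'grip_width': 0.08695630646205835}
{'K': array([[498.31937897,   0.        , 278.9379148 ],
       [  0.        , 498.31937897, 211.49599741],
       [  0.        ,   0.        ,   1.        ]]), 'distortion': array([-0.03625343,  0.        ,  0.        ,  0.        ,  0.        ]), 'R': array([[ 0.99953202, -0.02677846,  0.01478691],
       [-0.00496112, -0.61890147, -0.78545296],
       [ 0.03018486,  0.78501203, -0.61874469]]), 't
[... 404 characters left out ...]
 0.20608287, -0.00893634, -0.97849374]]), 't': array([-0.05187988,  0.68091464,  1.42705722])}
{'K': array([[333.75051476,   0.        , 276.76553027],
       [  0.        , 333.75051476, 210.59493393],
       [  0.        ,   0.        ,   1.        ]]), 'distortion': array([0.00686169, 0.        , 0.        , 0.        , 0.        ]), 'tool_from_camera': array([[ 8.04168214e-04, -9.66948011e-01, -2.54972348e-01,
         7.00899066e-02],
       [ 9.99999608e-01,  8.71763594e-04, -1.52103451e-04,
        -1.01899103e-03],
       [ 3.69351739e-04, -2.54972126e-01,  9.66948333e-01,
        -1.62163601e-01],
       [ 0.00000000e+00,  0.00000000e+00,  0.00000000e+00,
         1.00000000e+00]])}
```

View pics/top0.png

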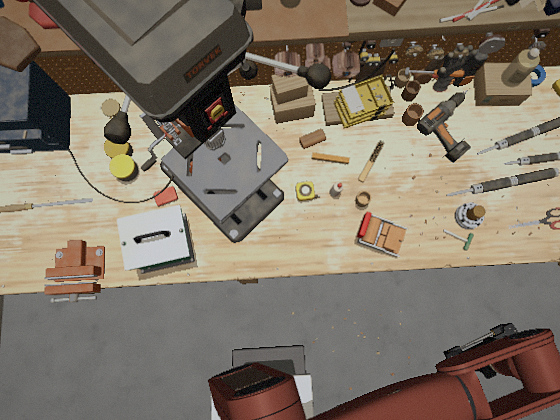

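View pics/side0.png

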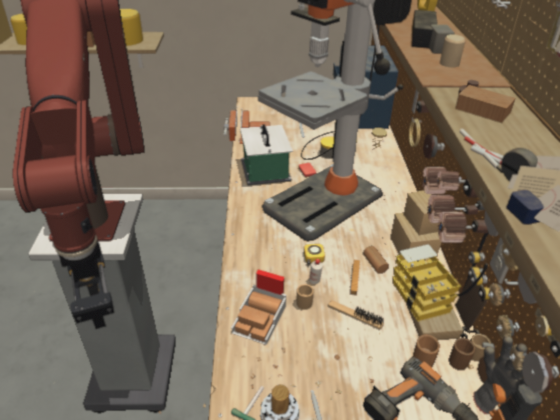

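```bash
cat > h.py <<'E'
import numpy as np, cv2
from station import *
from scipy.spatial.transform import Rotation as Ro
def cam(n):
    c=get_calibration(n)
    if n!="wrist": R=c["R"]; return c,R.T,-R.T@c["t"]
    s=read_state(); T=c["tool_from_camera"]; Rw=Ro.from_euler("xyz",s["tcp_rot"]).as_matrix()
    return c,Rw@T[:3,:3],s["tcp_pos"]+Rw@T[:3,3]
def ray(n,uv,cm=None):
    c,R,o=cm or cam(n); p=cv2.undistortPoints(np.float64(uv).reshape(-1,1,2),c["K"],c["distortion"])[:,0]
    return o,np.c_[p,np.ones(len(p))]@R.T
def plane(n,uv,z,cm=None):
    o,d=ray(n,uv,cm); return o+d*((z-o[2])/d[:,2])[:,None]
def tri(u1,u2,n1="top",n2="side"):
    o1,d1=ray(n1,u1);o2,d2=ray(n2,u2);out=[]
    for a,b in zip(d1,d2):
        s=np.linalg.lstsq(np.c_[a,-b],o2-o1,rcond=None)[0]; p,q=o1+a*s[0],o2+b*s[1]; out.append([*((p+q)/2),np.linalg.norm(p-q)])
    return np.array(out)
E
python3 - <<'E'
from h import *
np.set_printoptions(precision=3,suppress=True)
print("cover corners",plane("top",[[117,216],[183,206],[190,260],[125,270]],.139))
print("handle",plane("top",[[135,241],[170,236]],.18))
print("tape,glue,pad,cup",plane("top",[[305,191],[336,188],[165,198],[362,200]],.03))
print("tray corners",plane("top",[[359,244],[400,256],[407,229],[372,216]],.02), plane("top",[[361,236],[368,213]],.105))
print("drill table corners", tri([[161,166],[288,158],[227,107]],[[259,97],[312,123],[367,92]]))
print("base", plane("top",[[170,188],[236,241],[284,203]],.03), "vise",plane("top",[[105,245],[100,290]],.05))
print("edge",plane("top",[[200,280],[500,262]],0))
print("side chk",plane("side",[[240,133],[263,127],[289,150]],.139),"knob",tri([[318,76],[117,127]],[[380,65],[300,15]]))
E
```

```text
cover corners [[0.67  0.411 0.139]
 [0.689 0.207 0.139]
 [0.52  0.188 0.139]
 [0.501 0.384 0.139]]
handle [[0.582 0.342 0.18 ]
 [0.59  0.238 0.18 ]]
tape,glue,pad,cup [[ 0.742 -0.185  0.03 ]
 [ 0.746 -0.291  0.03 ]
 [ 0.746  0.289  0.03 ]
 [ 0.699 -0.375  0.03 ]]
tray corners [[ 0.552 -0.352  0.02 ]
 [ 0.505 -0.483  0.02 ]
 [ 0.593 -0.517  0.02 ]
 [ 0.644 -0.405  0.02 ]] [[ 0.567 -0.346  0.105]
 [ 0.639 -0.375  0.105]]
drill table corners [[ 0.655  0.188  0.395  0.165]
 [ 0.726 -0.12   0.432  0.008]
 [ 0.883  0.028  0.448  0.023]]
base [[ 0.78   0.272  0.03 ]
 [ 0.585  0.055  0.03 ]
 [ 0.705 -0.111  0.03 ]] vise [[0.595 0.479 0.05 ]
 [0.452 0.491 0.05 ]]
edge [[ 0.466  0.182  0.   ]
 [ 0.468 -0.814  0.   ]]
side chk [[0.504 0.345 0.139]
 [0.591 0.392 0.139]
 [0.683 0.222 0.139]] knob [[ 0.86  -0.191  0.618  0.015]
 [ 0.73   0.24   0.618  0.055]]
```

Run:
```python
import cv2
a=cv2.resize(cv2.imread("pics/top0.png")[170:300,30:230],None,fx=3,fy=3,interpolation=2)
b=cv2.resize(cv2.imread("pics/side0.png")[60:350,220:400],(372,600))[:,:]
import numpy as np
c=cv2.resize(cv2.imread("pics/top0.png")[170:280,290:430],(420,330))
o=np.zeros((600,800,3),'uint8');o[:260,:400]=cv2.resize(a,(400,260));o[265:595,:420]=c;o[:,425:797]=b
cv2.imwrite("pics/c.png",o)
```

```text
(no output)
```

View pics/c.png

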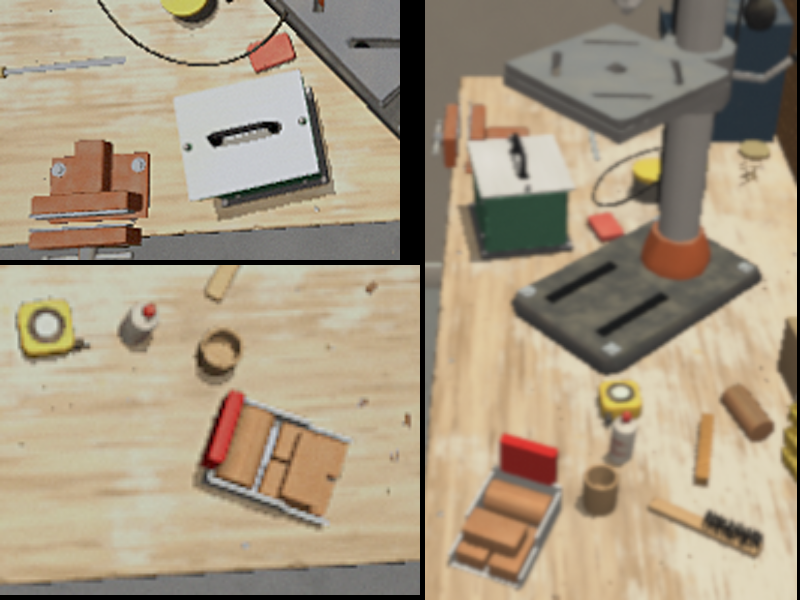

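```bash
cat >> h.py <<'E'
def down(psi,tilt=0): return (Ro.from_euler("z",psi)*Ro.from_euler("x",np.pi)*Ro.from_euler("x",tilt))
def plan(*wps,step=33,turn=6.8,start=None):
    "wps: (pos m, Rotation); prints rows"
    s=read_state(); p=np.array(s["tcp_pos"]); R=Ro.from_euler("xyz",s["tcp_rot"])
    if start: p,R=np.array(start[0]),start[1]
    for q,Q in wps:
        q=np.array(q); n=max(1,int(np.ceil(max(np.linalg.norm(q-p)*1000/step,np.degrees((R.inv()*Q).magnitude())/turn))))
        dr=(R.inv()*Q).as_rotvec()/n; rows=[]; p0=p
        for i in range(n):
            tgt=p0+(q-p0)*(i+1)/n
            sh=np.round(R.inv().apply(tgt-p)*1000,1); rv=np.round(np.degrees((R.inv()*Q).as_rotvec()/(n-i)),1)
            rows.append([float(x)+0. for x in [*sh,*rv]]); p=p+R.apply(sh/1000); R=R*Ro.from_rotvec(np.radians(rv))
        for i in range(0,n,8): print(str(rows[i:i+8]).replace(" ",""))
        print("--",np.round(p,4),np.round(R.as_euler("xyz"),3))
E
python3 - <<'E'
from h import *
plan(((.40,0,.35),down(1.0)),((.585,.298,.30),down(1.664)))
E
```

```text
[[19.6,-25.3,-6.7,0.0,0.0,-1.9],[20.5,-24.6,-6.7,0.0,0.0,-1.9],[21.2,-23.9,-6.7,0.0,0.0,-1.9],[22.1,-23.2,-6.8,0.0,0.0,-1.9],[22.8,-22.4,-6.7,0.0,0.0,-1.9],[23.5,-21.7,-6.7,0.0,0.0,-1.9],[24.2,-20.9,-6.7,0.0,0.0,-1.9],[25.0,-20.1,-6.7,0.0,0.0,-1.9]]
[[25.5,-19.2,-6.7,0.0,0.0,-1.9],[26.2,-18.4,-6.7,0.0,0.0,-1.9],[26.8,-17.5,-6.7,0.0,0.0,-1.9],[27.3,-16.6,-6.8,0.0,0.0,-1.9],[27.9,-15.7,-6.7,0.0,0.0,-1.9],[28.4,-14.7,-6.7,0.0,0.0,-1.9],[28.9,-13.8,-6.7,0.0,0.0,-1.9],[29.3,-12.9,-6.7,0.0,0.0,-1.9]]
[[29.7,-11.8,-6.7,0.0,0.0,-1.9],[30.1,-10.9,-6.7,0.0,0.0,-1.9],[30.4,-9.9,-6.7,-0.1,-0.1,-1.9]]
-- [ 0.4  -0.    0.35] [3.141e+00 1.000e-03 1.000e+00]
[[31.9,-0.5,4.5,0.0,0.0,-3.5],[31.8,1.5,4.5,0.0,0.0,-3.5],[31.8,3.4,4.6,0.0,0.0,-3.5],[31.4,5.3,4.5,0.0,0.0,-3.4],[31.1,7.2,4.5,0.0,0.0,-3.5],[30.6,9.0,4.5,0.0,0.0,-3.4],[29.9,10.9,4.6,0.0,0.0,-3.5],[29.3,12.7,4.5,0.0,0.0,-3.4]]
[[28.5,14.4,4.5,0.0,0.0,-3.5],[27.5,16.1,4.5,0.0,0.0,-3.4],[26.5,17.7,4.6,0.0,0.0,-3.5]]
-- [0.585 0.298 0.3  ] [-3.142e+00  1.000e-03  1.665e+00]
```

Request:
send_rows(motion=[[19.6,-25.3,-6.7,0,0,-1.9],[20.5,-24.6,-6.7,0,0,-1.9],[21.2,-23.9,-6.7,0,0,-1.9],[22.1,-23.2,-6.8,0,0,-1.9],[22.8,-22.4,-6.7,0,0,-1.9],[23.5,-21.7,-6.7,0,0,-1.9],[24.2,-20.9,-6.7,0,0,-1.9],[25,-20.1,-6.7,0,0,-1.9]], grip=60)

```text
clock: 0.77
tcp_pos: [0.2992, -0.3358, 0.2761]
tcp_rot: [-3.141, -0.0, 0.636]
force: [1.6, -0.2, 0.7]
grip_width: 0.0606
```

Request:
send_rows(motion=[[25.5,-19.2,-6.7,0,0,-1.9],[26.2,-18.4,-6.7,0,0,-1.9],[26.8,-17.5,-6.7,0,0,-1.9],[27.3,-16.6,-6.8,0,0,-1.9],[27.9,-15.7,-6.7,0,0,-1.9],[28.4,-14.7,-6.7,0,0,-1.9],[28.9,-13.8,-6.7,0,0,-1.9],[29.3,-12.9,-6.7,0,0,-1.9]])

```text
clock: 1.43
tcp_pos: [0.3725, -0.0907, 0.3301]
tcp_rot: [3.142, -0.0, 0.902]
force: [1.2, 0.0, -0.1]
grip_width: 0.0601
```

Request:
send_rows(motion=[[29.7,-11.8,-6.7,0,0,-1.9],[30.1,-10.9,-6.7,0,0,-1.9],[30.4,-9.9,-6.7,0,0,-1.9]])

```text
clock: 1.68
tcp_pos: [0.4, 0.0013, 0.3502]
tcp_rot: [3.142, 0.0, 1.002]
force: [1.5, -0.6, 0.4]
grip_width: 0.0602
```

Request:
send_rows(motion=[[31.9,-0.5,4.5,0,0,-3.5],[31.8,1.5,4.5,0,0,-3.5],[31.8,3.4,4.6,0,0,-3.5],[31.4,5.3,4.5,0,0,-3.4],[31.1,7.2,4.5,0,0,-3.5],[30.6,9,4.5,0,0,-3.4],[29.9,10.9,4.6,0,0,-3.5],[29.3,12.7,4.5,0,0,-3.4]])

```text
clock: 2.35
tcp_pos: [0.5349, 0.2179, 0.3129]
tcp_rot: [-3.141, 0.0, 1.487]
force: [0.6, -0.7, -0.2]
grip_width: 0.0602
```

Request:
send_rows(motion=[[28.5,14.4,4.5,0,0,-3.5],[27.5,16.1,4.5,0,0,-3.4],[26.5,17.7,4.6,0,0,-3.5],[0,0,0,0,0,0],[0,0,0,0,0,0]])

```text
clock: 2.77
tcp_pos: [0.5846, 0.2986, 0.2976]
tcp_rot: [-3.137, 0.001, 1.666]
force: [-0.4, 0.7, -0.0]
grip_width: 0.0596
```

Run:
```python
from h import *
s=read_state(); print(s["joint_pos"].round(3),s["tcp_pos"],s["tcp_rot"],s["force"])
c,R,o=cam("wrist"); np.savez("w1.npz",R=R,o=o)
cv2.imwrite("pics/w1.png",snapshot("wrist"))
```

```text
[ 0.352  0.264  1.336 -0.     1.546  0.257] [0.58456586 0.29855423 0.29755349] [-3.13742490e+00  1.18855125e-03  1.66613924e+00] [-0.42046724  0.70960202 -0.02091239]
```

View pics/w1.png

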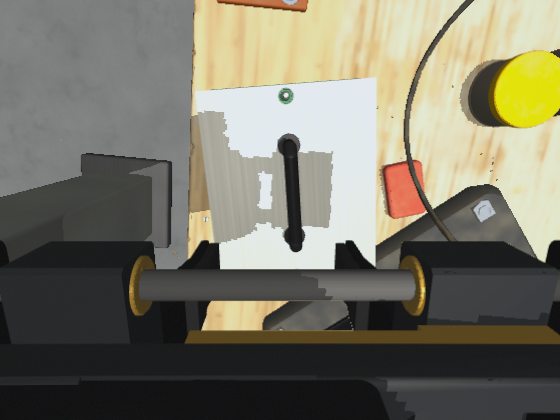

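Run:
```python
from h import *
w=np.load("w1.npz"); cm=(get_calibration("wrist"),w["R"],w["o"])
np.set_printoptions(precision=4,suppress=True)
h=plane("wrist",[[289,143],[295,243]],.179,cm);print(h,h.mean(0),np.diff(h,axis=0))
print(plane("wrist",[[202,92],[377,78],[286,96],[377,265]],.139,cm))
```

```text
[[0.5893 0.3535 0.179 ]
 [0.6038 0.2669 0.179 ]] [0.5965 0.3102 0.179 ] [[ 0.0146 -0.0866  0.    ]]
[[0.5073 0.3889 0.139 ]
 [0.6632 0.4157 0.139 ]
 [0.5836 0.3928 0.139 ]
 [0.6945 0.2366 0.139 ]]
```

Run:
```python
from h import *
plan(((.598,.306,.2),down(1.74)),((.598,.306,.162),down(1.74)))
```

```text
[[1.8,3.6,24.7,0.0,0.0,-1.1],[1.7,3.6,24.7,0.0,0.0,-1.1],[1.6,3.7,24.6,-0.1,0.0,-1.1],[1.6,3.6,24.7,0.0,0.1,-1.0]]
-- [0.598 0.306 0.2  ] [-3.141e+00 -1.000e-03  1.740e+00]
[[0.0,0.0,19.0,0.0,0.0,0.0],[0.0,0.1,19.0,0.0,0.0,0.0]]
-- [0.598 0.306 0.162] [-3.141e+00 -1.000e-03  1.740e+00]
```

Request:
send_rows(motion=[[1.8,3.6,24.7,0,0,-1.1],[1.7,3.6,24.7,0,0,-1.1],[1.6,3.7,24.6,0,0,-1.1],[1.6,3.6,24.7,0,0,-1],[0,0,19,0,0,0],[0,0,19,0,0,0],[0,0,0,0,0,0]])

```text
clock: 3.4
tcp_pos: [0.5959, 0.3038, 0.1595]
tcp_rot: [-3.135, 0.002, 1.738]
force: [-0.2, -0.3, -0.3]
grip_width: 0.0599
```

Request:
send_rows(motion=[[0,0,0,0,0,0],[0,0,0,0,0,0],[0,0,0,0,0,0],[0,0,0,0,0,0],[0,0,0,0,0,0],[0,0,0,0,0,0]], grip=0, squeeze=30)

```text
clock: 3.9
tcp_pos: [0.599, 0.3063, 0.1645]
tcp_rot: [3.14, -0.0, 1.74]
force: [-0.2, 0.4, 0.9]
grip_width: 0.0278
```

Fingers still closing; wait, then lift.

Request:
send_rows(motion=[[0,0,0,0,0,0],[0,0,0,0,0,0],[0,0,0,0,0,0],[0,0,0,0,0,0],[0,0,0,0,0,0],[0,0,0,0,0,0]])

```text
clock: 4.4
tcp_pos: [0.5983, 0.3061, 0.1636]
tcp_rot: [-3.141, 0.0, 1.74]
force: [-3.3, -1.1, 3.4]
grip_width: 0.0108
```

Request:
send_rows(motion=[[0,0,-4,0,0,0],[0,0,-6,0,0,0],[0,0,-8,0,0,0],[0,0,-10,0,0,0],[0,0,-10,0,0,0],[0,0,-10,0,0,0],[0,0,-6,0,0,0],[0,0,0,0,0,0]])

```text
clock: 5.07
tcp_pos: [0.5999, 0.3066, 0.2206]
tcp_rot: [3.137, -0.001, 1.74]
force: [-0.4, 0.3, -3.1]
grip_width: 0.0111
```

Run:
```python
from h import *
s=read_state();print(s["force"],s["tcp_pos"],s["grip_width"])
cv2.imwrite("pics/s2.png",cv2.resize(snapshot("side")[60:260,180:400],None,fx=2,fy=2))
plan(((.43,.2,.25),down(1.5)),((.43,-.12,.25),down(1.4)),((.565,-.185,.2),down(1.25)),step=26)
```

```text
[-0.40497901  0.34063388 -3.10521098] [0.59989535 0.30657775 0.2205618 ] 0.01111542528046507
[[-9.5,-23.1,-3.9,0.0,0.0,1.7],[-10.3,-22.8,-3.9,0.0,0.0,1.7],[-10.9,-22.5,-3.9,0.0,0.0,1.7],[-11.5,-22.2,-3.9,0.0,0.0,1.7],[-12.2,-21.8,-4.0,0.0,0.0,1.7],[-12.9,-21.4,-3.9,0.0,0.0,1.7],[-13.5,-21.1,-3.9,0.1,0.0,1.8],[-14.1,-20.6,-3.8,0.0,-0.1,1.7]]
-- [0.43 0.2  0.25] [3.141e+00 1.000e-03 1.501e+00]
[[-24.6,1.7,0.0,0.0,0.0,0.4],[-24.5,1.9,0.0,0.0,0.0,0.4],[-24.5,2.1,0.0,0.0,0.0,0.5],[-24.5,2.3,0.1,0.0,0.0,0.4],[-24.5,2.4,0.0,0.0,0.0,0.5],[-24.5,2.7,0.0,0.0,0.0,0.4],[-24.5,2.8,0.0,0.0,0.0,0.5],[-24.4,3.1,0.0,0.0,0.0,0.4]]
[[-24.4,3.2,0.0,0.0,0.0,0.5],[-24.4,3.4,0.0,0.0,0.0,0.4],[-24.3,3.6,0.1,0.0,0.0,0.5],[-24.3,3.8,0.0,0.0,0.0,0.4],[-24.3,4.0,0.0,0.1,0.0,0.5]]
-- [ 0.43 -0.12  0.25] [-3.141e+00  1.000e-03  1.400e+00]
[[-5.9,20.6,7.1,0.0,0.0,1.2],[-5.4,20.7,7.2,0.0,0.0,1.2],[-5.0,20.8,7.1,0.0,0.0,1.2],[-4.5,21.0,7.1,0.0,0.0,1.2],[-4.2,21.0,7.1,0.0,0.0,1.3],[-3.6,21.1,7.2,0.0,0.0,1.2],[-3.2,21.1,7.1,0.0,0.0,1.3]]
-- [ 0.565 -0.185  0.2  ] [-3.141e+00  1.000e-03  1.249e+00]
```

View pics/s2.png

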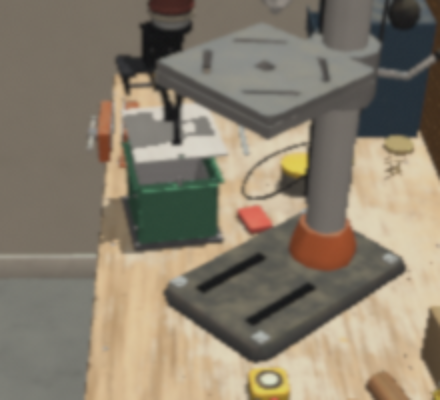

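Run:
```python
from h import *
a=down(1.56)
plan(((.43,-.12,.25),a),((.57,-.185,.2),a),((.57,-.185,.09),a),step=26,start=((.43,.2,.25),a))
```

```text
[[-24.6,0.3,0.0,0.0,0.0,0.0],[-24.6,0.2,0.0,0.0,0.0,0.0],[-24.6,0.3,0.0,0.0,0.0,0.0],[-24.7,0.3,0.0,0.0,0.0,0.0],[-24.6,0.2,0.0,0.0,0.0,0.0],[-24.6,0.3,0.0,0.0,0.0,0.0],[-24.6,0.3,0.0,0.0,0.0,0.0],[-24.6,0.2,0.0,0.0,0.0,0.0]]
[[-24.6,0.3,0.0,0.0,0.0,0.0],[-24.6,0.3,0.0,0.0,0.0,0.0],[-24.7,0.2,0.0,0.0,0.0,0.0],[-24.6,0.3,0.0,0.0,0.0,0.0],[-24.6,0.3,0.0,0.0,0.0,0.0]]
-- [ 0.43 -0.12  0.25] [-3.142  0.     1.56 ]
[[-9.1,20.1,7.1,0.0,0.0,0.0],[-9.0,20.1,7.2,0.0,0.0,0.0],[-9.1,20.1,7.1,0.0,0.0,0.0],[-9.1,20.1,7.2,0.0,0.0,0.0],[-9.0,20.1,7.1,0.0,0.0,0.0],[-9.1,20.1,7.2,0.0,0.0,0.0],[-9.1,20.0,7.1,0.0,0.0,0.0]]
-- [ 0.57  -0.185  0.2  ] [-3.142  0.     1.56 ]
[[0.0,0.0,22.0,0.0,0.0,0.0],[0.0,0.0,22.0,0.0,0.0,0.0],[0.0,0.0,22.0,0.0,0.0,0.0],[0.0,0.0,22.0,0.0,0.0,0.0],[0.0,0.0,22.0,0.0,0.0,0.0]]
-- [ 0.57  -0.185  0.09 ] [-3.142  0.     1.56 ]
```

Request:
send_rows(motion=[[-9.5,-23.1,-3.9,0,0,1.3],[-10.3,-22.8,-3.9,0,0,1.3],[-10.7,-22.5,-3.9,0,0,1.3],[-11.2,-22.3,-3.9,0,0,1.3],[-11.8,-22.0,-4,0,0,1.3],[-12.3,-21.7,-3.9,0,0,1.3],[-12.8,-21.5,-3.9,0,0,1.3],[-13.3,-21.1,-3.8,0,0,1.2]])

```text
clock: 5.78
tcp_pos: [0.4289, 0.1979, 0.2482]
tcp_rot: [-3.141, 0.0, 1.559]
force: [-0.3, -0.4, -2.5]
grip_width: 0.0109
```

Request:
send_rows(motion=[[-24.6,0.3,0,0,0,0],[-24.6,0.3,0,0,0,0],[-24.6,0.3,0,0,0,0],[-24.6,0.3,0,0,0,0],[-24.6,0.3,0,0,0,0],[-24.6,0.3,0,0,0,0],[-24.6,0.3,0,0,0,0],[-24.6,0.3,0,0,0,0]])

```text
clock: 6.45
tcp_pos: [0.4301, 0.0007, 0.2483]
tcp_rot: [-3.141, -0.0, 1.56]
force: [-0.1, -0.6, -3.6]
grip_width: 0.0111
```

Request:
send_rows(motion=[[-24.6,0.3,0,0,0,0],[-24.6,0.3,0,0,0,0],[-24.6,0.3,0,0,0,0],[-24.6,0.3,0,0,0,0],[-24.6,0.3,0,0,0,0]])

```text
clock: 6.87
tcp_pos: [0.4303, -0.1223, 0.2483]
tcp_rot: [-3.141, -0.0, 1.56]
force: [1.0, -0.9, -3.5]
grip_width: 0.0111
```

Request:
send_rows(motion=[[-9.1,20.1,7.1,0,0,0],[-9.1,20.1,7.1,0,0,0],[-9.1,20.1,7.1,0,0,0],[-9.1,20.1,7.1,0,0,0],[-9.1,20.1,7.1,0,0,0],[-9.1,20.1,7.1,0,0,0],[-9.1,20.1,7.1,0,0,0],[0,0,0,0,0,0]])

```text
clock: 7.53
tcp_pos: [0.5722, -0.1875, 0.1959]
tcp_rot: [-3.14, -0.001, 1.56]
force: [-1.7, 0.6, -3.9]
grip_width: 0.0109
```

Request:
send_rows(motion=[[0,0,22,0,0,0],[0,0,22,0,0,0],[0,0,22,0,0,0],[0,0,22,0,0,0],[0,0,22,0,0,0],[0,0,22,0,0,0],[0,0,15,0,0,0],[0,0,8,0,0,0]])

```text
clock: 8.2
tcp_pos: [0.5685, -0.1853, 0.0411]
tcp_rot: [-3.137, -0.002, 1.56]
force: [-0.8, 0.1, -4.2]
grip_width: 0.011
```

Request:
send_rows(motion=[[0,0,0,0,0,0],[0,0,4,0,0,0],[0,0,4,0,0,0],[0,0,2,0,0,0],[0,0,0,0,0,0]])

```text
clock: 8.62
tcp_pos: [0.5711, -0.1865, 0.0344]
tcp_rot: [3.141, 0.0, 1.56]
force: [0.2, -0.3, -2.6]
grip_width: 0.011
```

Request:
send_rows(motion=[[0,0,2,0,0,0],[0,0,1.5,0,0,0],[0,0,1,0,0,0],[0,0,0,0,0,0]])

```text
clock: 8.95
tcp_pos: [0.5715, -0.1866, 0.0303]
tcp_rot: [3.14, 0.0, 1.56]
force: [0.2, 0.8, 1.5]
grip_width: 0.0109
```

Request:
send_rows(motion=[[0,0,0.8,0,0,0],[0,0,0,0,0,0]])

```text
clock: 9.12
tcp_pos: [0.5718, -0.1867, 0.0302]
tcp_rot: [3.14, 0.001, 1.56]
force: [-2.0, 1.4, 6.1]
grip_width: 0.0112
```

Request:
send_rows(motion=[[0,0,0,0,0,0],[0,0,0,0,0,0],[0,0,0,0,0,0],[0,0,0,0,0,0],[0,0,0,0,0,0],[0,0,0,0,0,0]], grip=60)

```text
clock: 9.62
tcp_pos: [0.5707, -0.1865, 0.0286]
tcp_rot: [-3.141, -0.0, 1.56]
force: [-0.1, -0.7, -0.4]
grip_width: 0.0428
```

Request:
send_rows(motion=[[0,0,-10,0,0,0],[0,0,-20,0,0,0],[0,0,-30,0,0,0],[0,0,-30,0,0,0],[0,0,-30,0,0,0],[0,0,-30,0,0,0],[0,0,-30,0,0,0],[0,0,-30,0,0,0]])

```text
clock: 10.28
tcp_pos: [0.5706, -0.1863, 0.2412]
tcp_rot: [3.141, 0.0, 1.56]
force: [0.6, 0.9, -0.3]
grip_width: 0.06
```

Run:
```python
from h import *
s=read_state(); print(s["joint_pos"].round(3))
plan(((.575,-.33,.25),down(-.38)))
```

```text
[-0.447  0.149  1.572 -0.     1.419 -0.436]
[[-8.4,0.3,-0.5,0.0,0.0,6.5],[-8.4,1.4,-0.5,0.0,0.0,6.5],[-8.2,2.2,-0.5,0.0,0.0,6.5],[-7.8,3.1,-0.6,0.0,0.0,6.5],[-7.4,4.1,-0.5,0.0,0.0,6.6],[-7.0,4.8,-0.5,0.0,0.0,6.5],[-6.3,5.6,-0.5,0.0,0.0,6.6],[-5.7,6.3,-0.5,0.0,0.0,6.5]]
[[-4.9,6.9,-0.5,0.0,0.0,6.6],[-4.0,7.4,-0.6,0.0,0.0,6.5],[-3.3,7.8,-0.5,0.0,0.0,6.6],[-2.3,8.1,-0.5,0.0,0.0,6.5],[-1.3,8.4,-0.5,0.0,0.0,6.6],[-0.4,8.4,-0.5,0.0,0.0,6.5],[0.6,8.5,-0.5,0.0,0.0,6.6],[1.5,8.3,-0.6,0.0,0.0,6.5]]
[[2.5,8.1,-0.5,0.0,0.0,6.6]]
-- [ 0.575 -0.33   0.25 ] [ 3.142e+00 -1.000e-03 -3.810e-01]
```

Request:
send_rows(motion=[[-8.4,0.3,-3,0,0,6.5],[-8.4,1.4,-3,0,0,6.5],[-8.2,2.2,-3,0,0,6.5],[-7.8,3.1,-3,0,0,6.5],[-7.4,4.1,-3,0,0,6.6],[-7,4.8,-3,0,0,6.5],[-6.3,5.6,-3,0,0,6.6],[-5.7,6.3,-3,0,0,6.5]], grip=70)

```text
clock: 10.95
tcp_pos: [0.5728, -0.2545, 0.2637]
tcp_rot: [3.141, -0.0, 0.643]
force: [-0.4, -0.6, 0.2]
grip_width: 0.0699
```

Request:
send_rows(motion=[[-4.9,6.9,-3,0,0,6.6],[-4,7.4,-3,0,0,6.5],[-3.3,7.8,-3,0,0,6.6],[-2.3,8.1,-3,0,0,6.5],[-1.3,8.4,-3,0,0,6.6],[-0.4,8.4,-3,0,0,6.5],[0.6,8.5,-3,0,0,6.6],[1.5,8.3,-3,0,0,6.5]])

```text
clock: 11.62
tcp_pos: [0.5749, -0.322, 0.2877]
tcp_rot: [3.141, -0.0, -0.271]
force: [-0.2, -0.0, -0.6]
grip_width: 0.0701
```

Request:
send_rows(motion=[[2.5,8.1,-0.5,0,0,6.6],[0,0,0,0,0,0],[0,0,0,0,0,0]])

```text
clock: 11.87
tcp_pos: [0.5751, -0.3303, 0.2877]
tcp_rot: [-3.141, -0.0, -0.378]
force: [-0.3, -0.4, -0.1]
grip_width: 0.0702
```

Run:
```python
from h import *
s=read_state(); print(s["joint_pos"].round(3),s["tcp_pos"],s["tcp_rot"],s["force"])
c,R,o=cam("wrist"); np.savez("w2.npz",R=R,o=o)
cv2.imwrite("pics/w2.png",snapshot("wrist"))
```

```text
[-0.64   0.28   1.335  0.     1.527  1.309] [ 0.5750909  -0.33027604  0.28766758] [-3.14145899e+00 -1.39709057e-04 -3.77965143e-01] [-0.31294701 -0.35071351 -0.10867385]
```

View pics/w2.png

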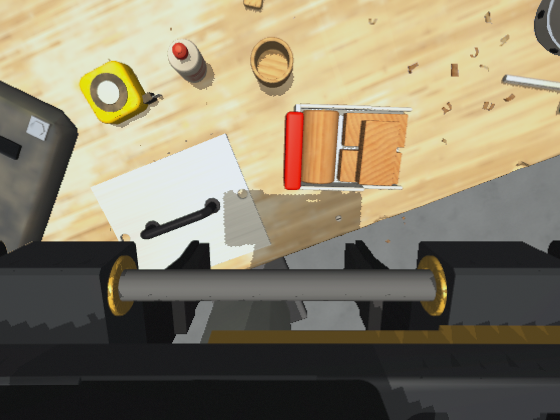

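Run:
```python
from h import *
np.set_printoptions(precision=4,suppress=True)
w=np.load("w2.npz"); cm=(get_calibration("wrist"),w["R"],w["o"])
im=cv2.imread("pics/w2.png"); b,g,r=[im[...,i].astype(int) for i in range(3)]
m=((r>110)&(g<60)&(b<60)).astype('uint8'); m[:,:250]=0
c=max(cv2.findContours(m,0,2)[0],key=cv2.contourArea); rc=cv2.minAreaRect(c); print(rc)
q=plane("wrist",cv2.boxPoints(rc),.105,cm)[:,:2]; print(q,q.mean(0))
e=[q[1]-q[0],q[2]-q[1]]; print([np.linalg.norm(x) for x in e],[np.arctan2(x[1],x[0]) for x in e])
print("lip",plane("wrist",[[409,109],[402,187]],.027,cm))
print("cup",plane("wrist",[[272,62]],.05,cm))
```

```text
((293.08868408203125, 150.46038818359375), (17.50520133972168, 77.44857025146484), 2.4895527362823486)
[[ 0.5751 -0.3356]
 [ 0.6464 -0.3671]
 [ 0.6393 -0.3829]
 [ 0.5676 -0.3524]] [ 0.6071 -0.3595]
[np.float64(0.07794696727297047), np.float64(0.017348539600835797)] [np.float64(-0.4153662313547171), np.float64(-1.989782351191957)]
lip [[ 0.5955 -0.5093  0.027 ]
 [ 0.5061 -0.4747  0.027 ]]
cup [[ 0.702  -0.3736  0.05  ]]
```

Run:
```python
from h import *
plan(((.607,-.3595,.15),down(-.40)),((.607,-.3595,.066),down(-.40)))
```

```text
[[8.1,3.2,27.5,0.0,0.0,0.3],[8.2,3.1,27.5,0.0,0.0,0.3],[8.1,3.1,27.5,0.0,0.0,0.2],[8.2,3.0,27.4,0.0,0.0,0.3],[8.1,3.1,27.5,0.0,0.0,0.2]]
-- [ 0.6069 -0.3595  0.15  ] [-3.141  0.    -0.4  ]
[[0.0,0.0,28.0,0.0,0.0,0.0],[0.0,0.0,28.0,0.0,0.0,0.0],[0.1,0.0,28.0,0.0,0.0,0.0]]
-- [ 0.607  -0.3595  0.066 ] [-3.141  0.    -0.4  ]
```

Request:
send_rows(motion=[[8.1,3.1,27.5,0,0,0.3],[8.1,3.1,27.5,0,0,0.3],[8.1,3.1,27.5,0,0,0.2],[8.1,3.1,27.5,0,0,0.3],[8.1,3.1,27.5,0,0,0.2],[0,0,0,0,0,0],[0,0,0,0,0,0]])

```text
clock: 12.5
tcp_pos: [0.6056, -0.3583, 0.1474]
tcp_rot: [-3.14, 0.005, -0.401]
force: [0.5, -0.1, 0.3]
grip_width: 0.0698
```

Request:
send_rows(motion=[[0,0,28,0,0,0],[0,0,28,0,0,0],[0,0,28,0,0,0],[0,0,0,0,0,0],[0,0,0,0,0,0],[0,0,0,0,0,0]])

```text
clock: 13.0
tcp_pos: [0.6084, -0.3608, 0.0693]
tcp_rot: [3.141, -0.004, -0.403]
force: [0.2, -0.8, 0.1]
grip_width: 0.0702
```

Request:
send_rows(motion=[[0,0,0,0,0,0],[0,0,0,0,0,0],[0,0,0,0,0,0],[0,0,0,0,0,0],[0,0,0,0,0,0],[0,0,0,0,0,0],[0,0,0,0,0,0],[0,0,0,0,0,0]], grip=0, squeeze=50)

```text
clock: 13.67
tcp_pos: [0.6067, -0.3599, 0.0656]
tcp_rot: [-3.141, 0.0, -0.403]
force: [1.7, 0.4, -0.5]
grip_width: 0.0249
```

Request:
send_rows(motion=[[0,0,0,0,0,0],[0,0,0,0,0,0],[0,0,0,0,0,0],[0,0,0,0,0,0],[0,0,0,0,0,0]])

```text
clock: 14.08
tcp_pos: [0.6066, -0.3603, 0.0657]
tcp_rot: [3.141, 0.0, -0.404]
force: [-0.7, -2.8, -0.7]
grip_width: 0.0178
```

Request:
send_rows(motion=[[0,0,-4,0,0,0],[0,0,-8,0,0,0],[0,0,-15,0,0,0],[0,0,-20,0,0,0],[0,0,-20,0,0,0],[0,0,-20,0,0,0],[0,0,-12,0,0,0],[0,0,0,0,0,0]], squeeze=60)

```text
clock: 14.75
tcp_pos: [0.6089, -0.3611, 0.1701]
tcp_rot: [3.14, -0.007, -0.403]
force: [0.3, -0.3, -5.7]
grip_width: 0.0174
```

Run:
```python
from h import *
np.set_printoptions(precision=3,suppress=True)
s=read_state();print(s["force"],s["moment"],s["tcp_pos"],s["grip_width"])
print("tri table R,T:",tri([[288,158],[227,107]],[[312,123],[367,92]]))
for z in(.40,.43): print("table left top/side",plane("top",[[161,166],[236,203]],z),plane("side",[[259,97],[305,78]],z))
print("knobL tri",tri([[117,127],[117,127],[248,69]],[[300,15],[380,65],[380,65]]))
for z in (.5,.6,.7,.8):print(z,plane("top",[[117,127],[248,69],[318,76]],z)[:,:2].ravel(),plane("side",[[380,65]],z))
a=cv2.resize(snapshot("side")[0:340,160:460],(529,600)); cv2.imwrite("pics/s3.png",a)
```

```text
[ 0.329 -0.319 -5.652] [ 0.303 -0.188  0.082] [ 0.609 -0.361  0.17 ] 0.017440166397905233
tri table R,T: [[ 0.726 -0.12   0.432  0.008]
 [ 0.883  0.028  0.448  0.023]]
table left top/side [[0.739 0.208 0.4  ]
 [0.629 0.019 0.4  ]] [[0.579 0.103 0.4  ]
 [0.73  0.248 0.4  ]]
table left top/side [[0.729 0.201 0.43 ]
 [0.622 0.016 0.43 ]] [[0.58  0.039 0.43 ]
 [0.724 0.178 0.43 ]]
knobL tri [[ 0.73   0.24   0.618  0.055]
 [ 0.929  0.328  0.392  0.136]
 [ 0.907 -0.036  0.561  0.005]]
0.5 [ 0.809  0.287  0.943 -0.033  0.914 -0.204] [[0.941 0.113 0.5  ]]
0.6 [ 0.767  0.251  0.887 -0.038  0.861 -0.192] [[ 0.88  -0.138  0.6  ]]
0.7 [ 0.724  0.216  0.832 -0.042  0.808 -0.18 ] [[ 0.818 -0.389  0.7  ]]
0.8 [ 0.682  0.181  0.776 -0.047  0.756 -0.168] [[ 0.757 -0.639  0.8  ]]
```

View pics/s3.png

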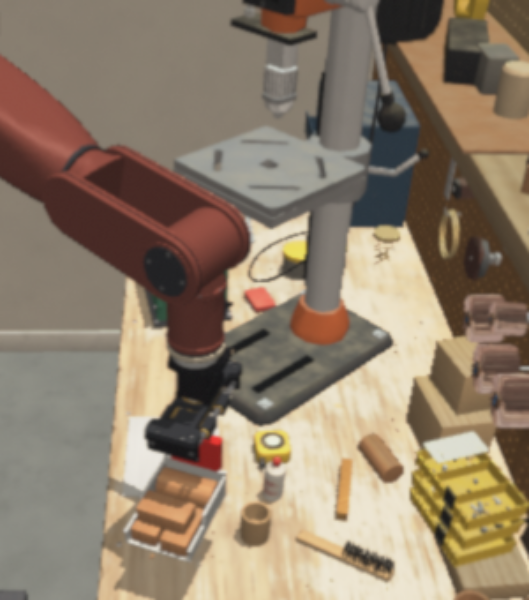

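Run:
```python
from h import *
plan(((.56,-.33,.29),down(-.2)),((.42,-.10,.30),down(.8)),((.40,.15,.30),down(1.6)),((.4176,.2529,.232),down(1.85)),step=25,turn=6)
```

```text
[[-9.3,-1.5,-20.5,0.0,0.0,-1.9],[-9.2,-1.8,-20.4,0.0,0.0,-1.9],[-9.1,-2.2,-20.5,0.0,-0.1,-2.0],[-9.1,-2.4,-20.4,0.0,0.0,-1.9],[-9.1,-2.8,-20.4,0.0,-0.1,-2.0],[-8.9,-3.0,-20.5,0.1,0.0,-1.9]]
-- [ 0.56 -0.33  0.29] [-3.141e+00 -1.000e-03 -2.010e-01]
[[-16.6,-18.0,-0.9,0.0,0.0,-5.2],[-15.0,-19.4,-0.9,0.0,0.0,-5.2],[-13.1,-20.6,-0.9,0.0,0.0,-5.2],[-11.2,-21.8,-0.9,0.0,0.0,-5.2],[-9.2,-22.7,-1.0,0.0,0.0,-5.2],[-7.1,-23.4,-0.9,0.0,0.0,-5.2],[-4.9,-24.0,-0.9,0.0,0.0,-5.2],[-2.8,-24.3,-0.9,0.0,0.0,-5.2]]
[[-0.5,-24.5,-0.9,0.0,0.0,-5.2],[1.7,-24.4,-0.9,0.0,0.0,-5.3],[4.0,-24.2,-0.9,0.0,0.0,-5.2]]
-- [ 0.42 -0.1   0.3 ] [ 3.141e+00 -1.000e-03  7.990e-01]
[[15.0,-17.1,0.0,0.0,0.0,-4.2],[16.3,-16.0,0.0,0.0,0.0,-4.2],[17.3,-14.8,0.0,0.0,0.0,-4.2],[18.4,-13.5,0.0,0.0,0.0,-4.2],[19.4,-12.0,0.0,0.0,0.0,-4.2],[20.1,-10.7,0.0,0.0,0.0,-4.1],[20.9,-9.1,0.0,0.0,0.0,-4.2],[21.5,-7.6,0.0,0.0,0.0,-4.1]]
[[22.0,-6.1,0.0,0.0,0.0,-4.2],[22.4,-4.4,0.0,0.0,0.0,-4.1],[22.6,-2.8,0.0,0.0,0.0,-4.2]]
-- [0.4  0.15 0.3 ] [ 3.141 -0.     1.6  ]
[[20.5,4.1,13.6,0.0,0.0,-2.9],[20.2,5.2,13.6,0.0,0.0,-2.8],[19.9,6.1,13.6,0.0,0.0,-2.9],[19.7,7.1,13.6,0.0,0.0,-2.8],[19.2,8.1,13.6,0.0,0.0,-2.9]]
-- [0.4176 0.2529 0.232 ] [3.141 0.    1.85 ]
```

Request:
send_rows(motion=[[-9.3,-1.5,-20.5,0,0,-1.9],[-9.2,-1.8,-20.4,0,0,-1.9],[-9.1,-2.2,-20.5,0,0,-2],[-9.1,-2.4,-20.4,0,0,-1.9],[-9.1,-2.8,-20.4,0,0,-2],[-8.9,-3,-20.5,0,0,-1.9]])

```text
clock: 15.3
tcp_pos: [0.5579, -0.3287, 0.2859]
tcp_rot: [-3.14, 0.003, -0.199]
force: [-0.1, 0.3, -6.2]
grip_width: 0.0176
```

Request:
send_rows(motion=[[-16.6,-18,-0.9,0,0,-5.2],[-15,-19.4,-0.9,0,0,-5.2],[-13.1,-20.6,-0.9,0,0,-5.2],[-11.2,-21.8,-0.9,0,0,-5.2],[-9.2,-22.7,-1,0,0,-5.2],[-7.1,-23.4,-0.9,0,0,-5.2],[-4.9,-24,-0.9,0,0,-5.2],[-2.8,-24.3,-0.9,0,0,-5.2]])

```text
clock: 15.97
tcp_pos: [0.4556, -0.1609, 0.2928]
tcp_rot: [-3.138, 0.002, 0.53]
force: [0.1, -0.2, -6.0]
grip_width: 0.0177
```

Request:
send_rows(motion=[[-0.5,-24.5,-0.9,0,0,-5.2],[1.7,-24.4,-0.9,0,0,-5.3],[4,-24.2,-0.9,0,0,-5.2]])

```text
clock: 16.22
tcp_pos: [0.4174, -0.0982, 0.2956]
tcp_rot: [-3.138, 0.001, 0.804]
force: [0.3, 0.3, -6.5]
grip_width: 0.0176
```

Request:
send_rows(motion=[[15,-17.1,0,0,0,-4.2],[16.3,-16,0,0,0,-4.2],[17.3,-14.8,0,0,0,-4.2],[18.4,-13.5,0,0,0,-4.2],[19.4,-12,0,0,0,-4.2],[20.1,-10.7,0,0,0,-4.1],[20.9,-9.1,0,0,0,-4.2],[21.5,-7.6,0,0,0,-4.1]])

```text
clock: 16.88
tcp_pos: [0.4033, 0.0833, 0.2958]
tcp_rot: [-3.139, 0.001, 1.386]
force: [0.2, -0.7, -6.4]
grip_width: 0.0176
```

Request:
send_rows(motion=[[22,-6.1,0,0,0,-4.2],[22.4,-4.4,0,0,0,-4.1],[22.6,-2.8,0,0,0,-4.2]])

```text
clock: 17.13
tcp_pos: [0.3979, 0.1513, 0.2958]
tcp_rot: [-3.139, 0.001, 1.604]
force: [0.1, -0.4, -5.8]
grip_width: 0.0174
```

Request:
send_rows(motion=[[20.5,4.1,13.6,0,0,-2.9],[20.2,5.2,13.6,0,0,-2.8],[19.9,6.1,13.6,0,0,-2.9],[19.7,7.1,13.6,0,0,-2.8],[19.2,8.1,13.6,0,0,-2.9],[0,0,0,0,0,0],[0,0,0,0,0,0]])

```text
clock: 17.72
tcp_pos: [0.4148, 0.2532, 0.2266]
tcp_rot: [-3.136, 0.001, 1.851]
force: [0.2, -0.5, -7.3]
grip_width: 0.0174
```

Run:
```python
from h import *
s=read_state();print(s["joint_pos"].round(3),s["force"],s["moment"],s["tcp_pos"],s["grip_width"])
a=snapshot("top")[130:330,50:250];b=snapshot("side")[60:260,180:380]
cv2.imwrite("pics/p4.png",cv2.resize(np.hstack([a,b]),None,fx=2,fy=2))
```

```text
[ 0.386 -0.116  1.869 -0.     1.395  0.105] [ 0.22532683 -0.45155326 -7.27091614] [-0.12646874  0.22620085  0.0191307 ] [0.41476334 0.25320584 0.2266022 ] 0.01740005754356201
```

View pics/p4.png

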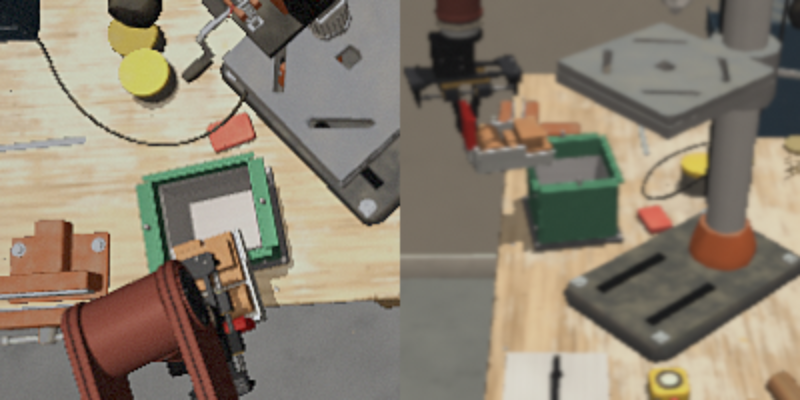

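Request:
send_rows(motion=[[0,4.7,-9.9,4,0,0],[0,4.7,-9.9,4,0,0],[0,4.7,-9.9,4,0,0],[0,4.7,-9.9,4,0,0],[0,4.7,-9.9,4,0,0],[0,4.7,-9.9,4,0,0],[0,0,0,0,0,0],[0,0,0,0,0,0]])

```text
clock: 18.48
tcp_pos: [0.4545, 0.2631, 0.2818]
tcp_rot: [-2.724, 0.0, 1.848]
force: [0.2, -0.1, -6.1]
grip_width: 0.0174
```

Request:
send_rows(motion=[[0,2.4,-5,2,0,0],[0,2.4,-5,2,0,0],[0,2.4,-5,2,0,0],[0,2.4,-5,2,0,0],[0,2.4,-5,2,0,0],[0,0,0,0,0,0],[0,0,0,0,0,0],[0,0,0,0,0,0]])

```text
clock: 19.15
tcp_pos: [0.4741, 0.2697, 0.2998]
tcp_rot: [-2.551, 0.0, 1.85]
force: [-1.6, -1.0, -5.1]
grip_width: 0.0175
```

Run:
```python
from h import *
s=read_state();R=Ro.from_euler("xyz",s["tcp_rot"]);l=s["tcp_pos"]+R.apply([0,.144,-.0+.063])
d=l-np.array([.599,.305,.135]);H=Ro.from_euler("z",.17).inv().apply(d)
print(s["joint_pos"].round(3),s["force"],s["moment"],s["tcp_pos"],s["grip_width"],"lip in mouth",H.round(3),"tilt",np.degrees(np.arccos(-R.as_matrix()[2,2])))
```

```text
[0.348 0.469 1.178 0.044 2.084 0.079] [-1.57286316 -0.96900029 -5.146978  ] [ 0.14642072 -0.73075561  0.02080122] [0.47414162 0.26965621 0.29975853] 0.01746577177079137 lip in mouth [-0.045 -0.005  0.032] tilt 33.84628625091997
```

Request:
send_rows(motion=[[0,2.4,-5,2,0,0],[0,2.4,-5,2,0,0],[0,2.4,-5,2,0,0],[0,0,0,0,0,0],[0,0,0,0,0,0],[0,0,0,0,0,0],[0,0,0,0,0,0]])

```text
clock: 19.73
tcp_pos: [0.4883, 0.2739, 0.3078]
tcp_rot: [-2.446, -0.0, 1.85]
force: [0.6, -0.4, -4.1]
grip_width: 0.0177
```

Request:
send_rows(motion=[[0,2.4,-5,2,0,0],[0,2.4,-5,2,0,0],[0,2.4,-5,2,0,0],[0,0,0,0,0,0],[0,0,0,0,0,0],[0,0,0,0,0,0],[0,0,0,0,0,0]])

```text
clock: 20.32
tcp_pos: [0.5031, 0.2782, 0.314]
tcp_rot: [-2.341, -0.0, 1.85]
force: [-0.4, -0.0, -3.2]
grip_width: 0.0174
```

Run:
```python
from h import *
s=read_state();print(s["joint_pos"].round(3),s["force"],s["moment"],s["tcp_pos"])
a=snapshot("top")[130:330,50:250];b=snapshot("side")[60:260,180:380]
cv2.imwrite("pics/p5.png",cv2.resize(np.hstack([a,b]),None,fx=2,fy=2))
```

```text
[0.341 0.707 0.899 0.062 2.335 0.086] [-0.37861712 -0.00911385 -3.16492343] [ 0.24724839 -0.98899987  0.02144863] [0.50311285 0.27816682 0.31402437]
```

View pics/p5.png

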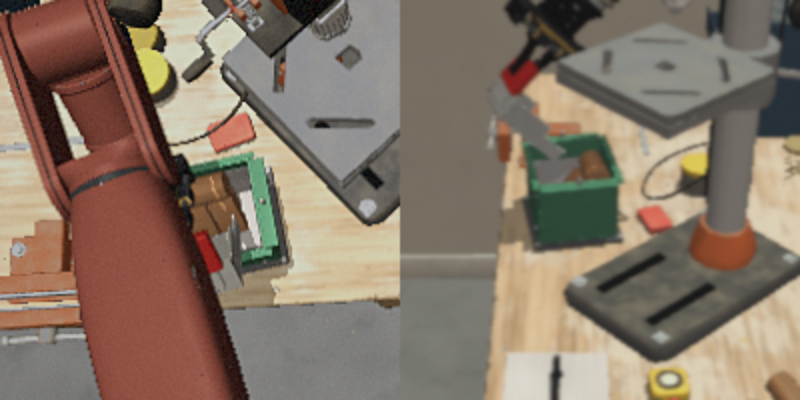

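Run:
```python
from h import *
s=read_state();R=Ro.from_euler("xyz",s["tcp_rot"])
plan(((.47,.269,.36),R),((.40,.18,.34),down(1.85)),((.40,.10,.31),down(1.5)),turn=5)
```

```text
[[0.2,-28.4,-3.6,0.0,0.0,0.0],[0.1,-28.5,-3.6,0.0,0.0,0.0]]
-- [0.47  0.269 0.36 ] [-2.34 -0.    1.85]
[[-6.6,-5.0,8.0,-4.6,0.0,0.0],[-6.6,-5.5,7.5,-4.6,0.0,0.0],[-6.7,-6.2,7.1,-4.6,0.0,0.0],[-6.6,-6.7,6.6,-4.6,0.0,0.0],[-6.6,-7.2,6.0,-4.6,0.0,0.0],[-6.6,-7.7,5.4,-4.6,0.0,0.0],[-6.7,-8.1,4.8,-4.6,0.0,0.0],[-6.6,-8.5,4.1,-4.6,0.0,0.0]]
[[-6.6,-8.7,3.4,-4.6,0.0,0.0],[-6.6,-9.0,2.7,-4.5,0.0,0.0]]
-- [0.4  0.18 0.34] [-3.142 -0.     1.85 ]
[[-15.4,-4.4,6.0,0.0,0.0,4.0],[-15.6,-3.3,6.0,0.0,0.0,4.0],[-15.9,-2.3,6.0,0.0,0.0,4.0],[-16.0,-1.1,6.0,0.0,0.0,4.0],[-16.0,0.0,6.0,0.0,0.0,4.1]]
-- [0.4  0.1  0.31] [-3.141 -0.     1.499]
```

Request:
send_rows(motion=[[0.2,-28.4,-3.6,0,0,0],[0.1,-28.5,-3.6,0,0,0],[-6.6,-5,8,-4.6,0,0],[-6.6,-5.5,7.5,-4.6,0,0],[-6.7,-6.2,7.1,-4.6,0,0],[-6.6,-6.7,6.6,-4.6,0,0],[-6.6,-7.2,6,-4.6,0,0],[-6.6,-7.7,5.4,-4.6,0,0]])

```text
clock: 21.08
tcp_pos: [0.4275, 0.2151, 0.3481]
tcp_rot: [-2.825, 0.0, 1.85]
force: [-0.9, -0.3, -3.7]
grip_width: 0.0175
```

Request:
send_rows(motion=[[-6.7,-8.1,4.8,-4.6,0,0],[-6.6,-8.5,4.1,-4.6,0,0],[-6.6,-8.7,3.4,-4.6,0,0],[-6.6,-9,2.7,-4.5,0,0],[-15.4,-4.4,6,0,0,4],[-15.6,-3.3,6,0,0,4],[-15.9,-2.3,6,0,0,4],[-16,-1.1,6,0,0,4]])

```text
clock: 21.75
tcp_pos: [0.3988, 0.1153, 0.3157]
tcp_rot: [-3.14, 0.0, 1.568]
force: [-0.3, 0.2, -3.6]
grip_width: 0.018
```

Request:
send_rows(motion=[[-16,0,6,0,0,4.1],[-20,0,0,0,0,0],[-20,0,0,0,0,0],[-20,0,0,0,0,0],[0,0,0,0,0,0]])

```text
clock: 22.17
tcp_pos: [0.3947, 0.0376, 0.3097]
tcp_rot: [-3.139, 0.002, 1.496]
force: [0.2, 1.1, -2.7]
grip_width: 0.0177
```

Run:
```python
from h import *
s=read_state();print(s["joint_pos"].round(3),s["force"],s["tcp_pos"],s["tcp_rot"])
a=snapshot("top")[190:290,90:240];b=snapshot("side")[110:210,210:360]
cv2.imwrite("pics/p6.png",cv2.resize(np.vstack([a,b]),None,fx=3,fy=3,interpolation=2))
```

```text
[-0.102 -0.398  1.943 -0.003  1.599 -0.028] [ 0.17970335  1.13986146 -2.70020884] [0.39469773 0.03758875 0.30965857] [-3.13948462e+00  2.46295228e-03  1.49635306e+00]
```

View pics/p6.png

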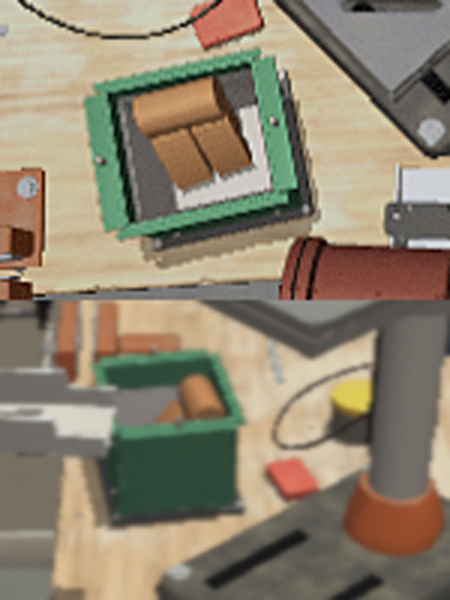

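Run:
```python
from h import *
t=lambda u,v:[90+u/3,190+v/3]; s=lambda u,v:[210+u/3,110+(v-300)/3]
r=tri([t(182,107),t(218,100)],[s(200,396),s(208,403)]); print(r.round(3))
print(Ro.from_euler("z",.17).inv().apply(r[:,:3]-[.599,.305,.135]).round(3))
```

```text
[[0.639 0.313 0.118 0.005]
 [0.645 0.273 0.131 0.011]]
[[ 0.041  0.001 -0.017]
 [ 0.04  -0.039 -0.004]]
```

Run:
```python
from h import *
plan(((.42,-.12,.30),down(.8)),((.56,-.33,.29),down(-.2)),((.607,-.36,.17),down(-.403)),((.607,-.36,.083),down(-.403)),step=33,turn=6.6)
```

```text
[[-22.5,5.2,1.4,0.0,0.0,5.7],[-21.9,7.5,1.4,0.0,0.0,5.7],[-21.0,9.5,1.4,0.0,0.0,5.7],[-20.0,11.6,1.3,0.0,0.0,5.7],[-18.7,13.6,1.4,0.0,0.0,5.7],[-17.3,15.3,1.4,0.0,0.0,5.7],[-15.7,17.0,1.4,-0.1,0.1,5.7]]
-- [ 0.42 -0.12  0.3 ] [ 3.141e+00 -1.000e-03  8.010e-01]
[[-5.9,27.4,1.1,0.0,0.0,6.4],[-2.9,27.9,1.1,0.0,0.0,6.4],[0.3,28.0,1.2,0.0,0.0,6.4],[3.5,27.9,1.1,0.0,0.0,6.4],[6.5,27.3,1.1,0.0,0.0,6.3],[9.4,26.4,1.1,0.0,0.0,6.4],[12.3,25.1,1.1,0.0,0.0,6.3],[15.1,23.7,1.2,0.0,0.0,6.4]]
[[17.5,21.9,1.1,0.0,0.0,6.3]]
-- [ 0.56 -0.33  0.29] [-3.141e+00 -1.000e-03 -1.990e-01]
[[10.4,4.0,24.0,0.0,0.0,2.3],[10.5,3.6,24.0,0.0,0.0,2.3],[10.7,3.2,24.0,0.0,0.0,2.4],[10.8,2.7,24.0,0.0,0.0,2.3],[10.9,2.3,24.0,0.0,0.0,2.4]]
-- [ 0.607 -0.36   0.17 ] [-3.141e+00 -1.000e-03 -4.030e-01]
[[0.0,0.0,29.0,0.0,0.0,0.0],[0.0,0.0,29.0,0.0,0.0,0.0],[0.0,0.0,29.0,0.0,0.0,0.0]]
-- [ 0.607 -0.36   0.083] [-3.141e+00 -1.000e-03 -4.030e-01]
```

Request:
send_rows(motion=[[-22.5,5.2,1.4,0,0,5.7],[-21.9,7.5,1.4,0,0,5.7],[-21,9.5,1.4,0,0,5.7],[-20,11.6,1.3,0,0,5.7],[-18.7,13.6,1.4,0,0,5.7],[-17.3,15.3,1.4,0,0,5.7],[-15.7,17,1.4,0,0,5.7]])

```text
clock: 22.85
tcp_pos: [0.4211, -0.1196, 0.2999]
tcp_rot: [-3.14, 0.001, 0.799]
force: [0.0, -0.2, -2.6]
grip_width: 0.0176
```

Request:
send_rows(motion=[[-5.9,27.4,1.1,0,0,6.4],[-2.9,27.9,1.1,0,0,6.4],[0.3,28,1.2,0,0,6.4],[3.5,27.9,1.1,0,0,6.4],[6.5,27.3,1.1,0,0,6.3],[9.4,26.4,1.1,0,0,6.4],[12.3,25.1,1.1,0,0,6.3],[15.1,23.7,1.2,0,0,6.4]])

```text
clock: 23.52
tcp_pos: [0.547, -0.3057, 0.2904]
tcp_rot: [-3.141, 0.002, -0.092]
force: [0.2, 0.5, -2.7]
grip_width: 0.0178
```

Request:
send_rows(motion=[[17.5,21.9,1.1,0,0,6.3],[10.4,4,24,0,0,2.3],[10.5,3.6,24,0,0,2.3],[10.7,3.2,24,0,0,2.4],[10.8,2.7,24,0,0,2.3],[10.9,2.3,24,0,0,2.4],[0,0,0,0,0,0],[0,0,0,0,0,0]])

```text
clock: 24.18
tcp_pos: [0.6074, -0.3573, 0.1667]
tcp_rot: [-3.141, 0.007, -0.4]
force: [-0.2, -0.2, -2.6]
grip_width: 0.0177
```

Run:
```python
from h import *
s=read_state();print(s["force"],s["tcp_pos"],s["tcp_rot"],s["moment"])
im=snapshot("side"); np.save("side_a.npy",im)
cv2.imwrite("pics/h_side.png",cv2.resize(im[100:200,220:310],None,fx=6,fy=6,interpolation=2))
im=snapshot("top"); np.save("top_a.npy",im)
```

```text
[-0.21500181 -0.23817218 -2.64536652] [ 0.60740689 -0.35725015  0.16671831] [-3.14081833  0.0071031  -0.39961291] [0.08136218 0.01256625 0.00175623]
```

Request:
send_rows(motion=[[0,0,25,0,0,0],[0,0,25,0,0,0],[0,0,25,0,0,0],[0,0,12,0,0,0],[0,0,6,0,0,0],[0,0,3,0,0,0],[0,0,0,0,0,0],[0,0,0,0,0,0]])

```text
clock: 24.95
tcp_pos: [0.6091, -0.3603, 0.0759]
tcp_rot: [3.14, -0.002, -0.401]
force: [-0.4, -0.6, -3.7]
grip_width: 0.0176
```

Request:
send_rows(motion=[[0,0,2,0,0,0],[0,0,2,0,0,0],[0,0,0,0,0,0],[0,0,0,0,0,0]])

```text
clock: 25.28
tcp_pos: [0.6079, -0.3595, 0.0697]
tcp_rot: [3.14, 0.001, -0.402]
force: [-0.5, 0.5, -3.4]
grip_width: 0.0176
```

Request:
send_rows(motion=[[0,0,2,0,0,0],[0,0,2,0,0,0],[0,0,0,0,0,0],[0,0,0,0,0,0]])

```text
clock: 25.62
tcp_pos: [0.608, -0.3596, 0.0656]
tcp_rot: [3.14, 0.001, -0.402]
force: [1.2, -0.3, -2.0]
grip_width: 0.0174
```

Request:
send_rows(motion=[[0,0,0.8,0,0,0],[0,0,0,0,0,0],[0,0,0,0,0,0]])

```text
clock: 25.87
tcp_pos: [0.6081, -0.3596, 0.0656]
tcp_rot: [3.14, 0.001, -0.402]
force: [-3.2, 1.0, 4.2]
grip_width: 0.0176
```

Request:
send_rows(motion=[[0,0,0,0,0,0],[0,0,0,0,0,0],[0,0,0,0,0,0],[0,0,0,0,0,0],[0,0,0,0,0,0],[0,0,0,0,0,0]], grip=65)

```text
clock: 26.37
tcp_pos: [0.6079, -0.3595, 0.0646]
tcp_rot: [3.14, 0.001, -0.402]
force: [0.3, -0.4, 0.5]
grip_width: 0.0497
```

Request:
send_rows(motion=[[0,0,-10,0,0,0],[0,0,-20,0,0,0],[0,0,-30,0,0,0],[0,0,-30,0,0,0],[0,0,-35,0,0,0],[0,0,-35,0,0,0],[0,0,-35,0,0,0],[0,0,-35,0,0,0]])

```text
clock: 27.03
tcp_pos: [0.6081, -0.3592, 0.2977]
tcp_rot: [3.14, 0.0, -0.402]
force: [-0.3, 0.3, -0.2]
grip_width: 0.0652
```

Run:
```python
from h import *
s=read_state();print(s["force"],s["tcp_pos"])
plan(((.42,-.10,.32),down(.8)),((.40,.10,.34),down(1.3)),((.53,.28,.40),down(1.74)),step=36,turn=6.8)
im=np.load("top_a.npy"); np.save
a=cv2.resize(im[195:275,110:200],(675,600),interpolation=2); b=cv2.imread("pics/h_side.png")
cv2.imwrite("pics/hh.png",np.hstack([cv2.resize(a,(450,400)),cv2.resize(b,(350,389))[:389].copy() if 0 else cv2.resize(b,(350,400))]))
```

```text
[-0.2625604   0.30784585 -0.18915454] [ 0.60813957 -0.35921093  0.29766381]
[[-25.0,-15.0,-2.0,0.0,0.0,-6.3],[-23.1,-17.6,-2.1,0.0,0.0,-6.3],[-21.1,-20.1,-2.0,0.0,0.0,-6.2],[-18.8,-22.3,-2.1,0.0,0.0,-6.3],[-16.2,-24.1,-2.0,0.0,0.0,-6.2],[-13.5,-25.8,-2.1,0.0,0.0,-6.3],[-10.7,-27.1,-2.0,0.0,0.0,-6.2],[-7.6,-28.1,-2.0,0.0,0.0,-6.3]]
[[-4.5,-28.8,-2.1,0.0,0.0,-6.2],[-1.3,-29.1,-2.0,0.0,0.0,-6.3],[1.8,-29.0,-2.1,0.0,0.1,-6.2]]
-- [ 0.42 -0.1   0.32] [ 3.141 -0.     0.799]
[[21.6,-25.6,-3.3,0.0,0.0,-4.8],[23.6,-23.8,-3.4,0.0,0.0,-4.8],[25.6,-21.7,-3.3,0.0,0.0,-4.8],[27.2,-19.4,-3.3,0.0,0.0,-4.8],[28.8,-17.2,-3.3,0.0,0.0,-4.7],[30.1,-14.7,-3.4,0.0,0.0,-4.8]]
-- [0.4  0.1  0.34] [ 3.141 -0.     1.3  ]
[[29.7,11.0,-8.6,0.0,0.0,-3.6],[29.0,12.9,-8.5,0.0,0.0,-3.6],[28.2,14.7,-8.6,0.0,0.0,-3.6],[27.1,16.4,-8.5,0.0,0.0,-3.6],[26.1,18.1,-8.6,0.0,0.0,-3.6],[24.9,19.6,-8.5,0.0,0.0,-3.6],[23.6,21.3,-8.6,0.0,0.0,-3.6]]
-- [0.53 0.28 0.4 ] [ 3.141 -0.     1.74 ]
```

View pics/hh.png

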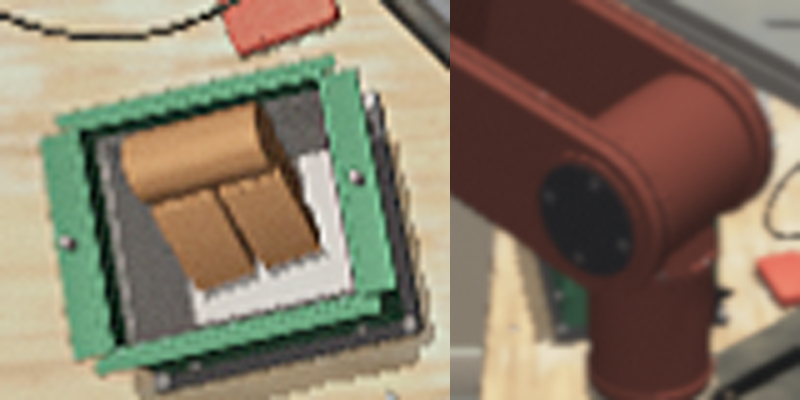

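Run:
```python
from h import *
plan(((.59,.285,.33),down(1.74)),step=36,turn=6.8,start=((.40,.1,.34),down(1.3)))
```

```text
[[28.6,16.7,1.3,0.0,0.0,-3.2],[27.7,18.3,1.2,0.0,0.0,-3.1],[26.6,19.7,1.2,0.0,0.0,-3.2],[25.5,21.2,1.3,0.0,0.0,-3.1],[24.3,22.6,1.3,0.0,0.0,-3.2],[23.0,23.8,1.2,0.0,0.0,-3.1],[21.7,25.1,1.2,0.0,0.0,-3.2],[20.3,26.2,1.3,0.0,0.0,-3.1]]
-- [0.59  0.285 0.33 ] [3.142 0.    1.74 ]
```

Request:
send_rows(motion=[[-25,-15,-2,0,0,-6.3],[-23.1,-17.6,-2.1,0,0,-6.3],[-21.1,-20.1,-2,0,0,-6.2],[-18.8,-22.3,-2.1,0,0,-6.3],[-16.2,-24.1,-2,0,0,-6.2],[-13.5,-25.8,-2.1,0,0,-6.3],[-10.7,-27.1,-2,0,0,-6.2],[-7.6,-28.1,-2,0,0,-6.3]], grip=0, squeeze=10)

```text
clock: 27.7
tcp_pos: [0.4705, -0.1698, 0.3122]
tcp_rot: [3.141, 0.001, 0.478]
force: [0.5, -0.1, -0.7]
grip_width: 0.0197
```

Request:
send_rows(motion=[[-4.5,-28.8,-2.1,0,0,-6.2],[-1.3,-29.1,-2,0,0,-6.3],[1.8,-29,-2.1,0,0,-6.2],[21.6,-25.6,-3.3,0,0,-4.8],[23.6,-23.8,-3.4,0,0,-4.8],[25.6,-21.7,-3.3,0,0,-4.8],[27.2,-19.4,-3.3,0,0,-4.8],[28.8,-17.2,-3.3,0,0,-4.7]])

```text
clock: 28.37
tcp_pos: [0.403, 0.0679, 0.3353]
tcp_rot: [3.141, 0.0, 1.22]
force: [1.2, -0.5, -0.4]
grip_width: 0.0003
```

Request:
send_rows(motion=[[30.1,-14.7,-3.4,0,0,-4.8],[0,0,0,0,0,0]])

```text
clock: 28.53
tcp_pos: [0.3994, 0.1047, 0.3393]
tcp_rot: [3.141, -0.003, 1.31]
force: [0.1, -0.5, 0.3]
grip_width: 0.0008
```

Now above the hopper; I measure the log by mask there, saving an intermediate view for baseline.

Request:
send_rows(motion=[[28.6,16.7,1.3,0,0,-3.2],[27.7,18.3,1.2,0,0,-3.1],[26.6,19.7,1.2,0,0,-3.2],[25.5,21.2,1.3,0,0,-3.1],[24.3,22.6,1.3,0,0,-3.2],[23,23.8,1.2,0,0,-3.1],[21.7,25.1,1.2,0,0,-3.2],[20.3,26.2,1.3,0,0,-3.1]])

```text
clock: 29.2
tcp_pos: [0.5914, 0.2854, 0.3275]
tcp_rot: [-3.141, 0.0, 1.742]
force: [1.1, -0.1, 1.5]
grip_width: 0.0004
```

Request:
send_rows(motion=[[0,0,0,0,0,0],[0,0,0,0,0,0]])

```text
clock: 29.37
tcp_pos: [0.5905, 0.2849, 0.3251]
tcp_rot: [-3.137, 0.001, 1.74]
force: [0.4, -0.6, -0.2]
grip_width: 0.0006
```

Run:
```python
from h import *
s=read_state(); print(s["tcp_pos"],s["tcp_rot"])
c,R,o=cam("wrist"); np.savez("w3.npz",R=R,o=o); im=snapshot("wrist"); cv2.imwrite("pics/w3.png",im)
cv2.imwrite("pics/w3c.png",cv2.resize(im[60:310,160:440],(784,700))[:600])
```

```text
[0.59050388 0.28491358 0.32513531] [-3.13664953e+00  1.04136573e-03  1.73962642e+00]
```

View pics/w3c.png

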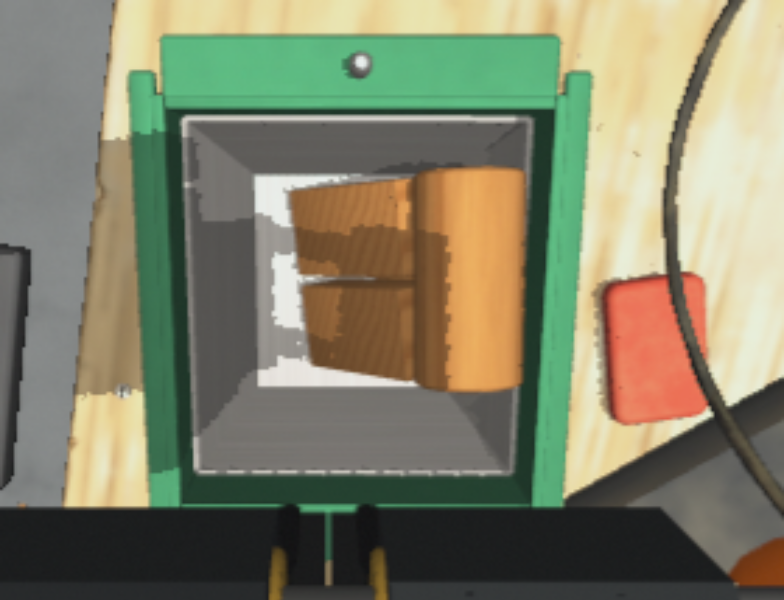

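Run:
```python
from h import *
w=np.load("w3.npz"); cm=(get_calibration("wrist"),w["R"],w["o"]); f=lambda u,v:[160+u/2.8,60+v/2.8]
print("cam",w["o"])
for z in(.08,.09,.10,.11,.12,.13):
    p=plane("wrist",[f(413,280),f(525,280),f(469,168),f(469,392)],z,cm); print(z,np.linalg.norm(p[1]-p[0]).round(4),np.linalg.norm(p[3]-p[2]).round(4))
# rim check
p=plane("wrist",[f(360,64)],.15,cm);print(p)
q=plane("wrist",[f(195,472),f(515,472),f(183,117),f(528,117)],.135,cm);print(q.round(3))
t=[110+198/5,195+152/5]
a,d1=ray("wrist",[f(469,280)],cm);b,d2=ray("top",[t]);s=np.linalg.lstsq(np.c_[d1[0],-d2[0]],b-a,rcond=None)[0]
P=a+d1[0]*s[0];print("tri",P,b+d2[0]*s[1])
print(Ro.from_euler("z",.17).inv().apply(P-[.599,.305,.135]).round(3))
```

```text
cam [0.57992623 0.35480089 0.48722653]
0.08 0.0484 0.0966
0.09 0.0472 0.0942
0.1 0.046 0.0918
0.11 0.0449 0.0894
0.12 0.0437 0.0871
0.13 0.0425 0.0847
[[0.58304468 0.39208584 0.15      ]]
[[0.546 0.234 0.135]
 [0.67  0.255 0.135]
 [0.524 0.365 0.135]
 [0.646 0.386 0.135]]
tri [0.64343855 0.32261467 0.09458169] [0.64255445 0.32268499 0.09443291]
[ 0.047  0.01  -0.04 ]
```

Run:
```python
from h import *
plan(((.642,.318,.22),down(1.74)),((.642,.318,.15),down(1.74)),step=28)
```

```text
[[4.9,11.4,21.2,0.0,0.0,0.0],[4.9,11.5,21.3,0.0,0.0,0.0],[5.0,11.4,21.2,-0.1,0.0,0.0],[4.9,11.4,21.3,0.0,0.0,0.0],[4.9,11.4,21.2,-0.1,0.1,-0.1]]
-- [0.642 0.318 0.22 ] [ 3.141e+00 -1.000e-03  1.741e+00]
[[0.0,0.0,23.3,0.0,0.0,0.0],[0.0,0.0,23.4,0.0,0.0,0.0],[-0.1,-0.1,23.3,0.0,0.0,0.0]]
-- [0.642  0.3179 0.15  ] [ 3.141e+00 -1.000e-03  1.741e+00]
```

Request:
send_rows(motion=[[4.9,11.4,21.2,0,0,0],[4.9,11.4,21.2,0,0,0],[4.9,11.4,21.2,0,0,0],[4.9,11.4,21.2,0,0,0],[4.9,11.4,21.2,0,0,0],[0,0,23,0,0,0],[0,0,23,0,0,0],[0,0,0,0,0,0]])

```text
clock: 30.08
tcp_pos: [0.6389, 0.3162, 0.1703]
tcp_rot: [-3.132, 0.002, 1.738]
force: [-0.5, -0.9, -1.2]
grip_width: 0.0008
```

Request:
send_rows(motion=[[0,0,6,0,0,0],[0,0,5,0,0,0],[0,0,4,0,0,0],[0,0,3,0,0,0],[0,0,3,0,0,0],[0,0,0,0,0,0],[0,0,0,0,0,0]])

```text
clock: 30.67
tcp_pos: [0.6419, 0.3186, 0.1541]
tcp_rot: [-3.14, 0.0, 1.74]
force: [0.4, 0.3, 0.6]
grip_width: 0.0003
```

Request:
send_rows(motion=[[0,0,4,0,0,0],[0,0,3,0,0,0],[0,0,3,0,0,0],[0,0,0,0,0,0],[0,0,0,0,0,0],[0,0,0,0,0,0]])

```text
clock: 31.17
tcp_pos: [0.6419, 0.3185, 0.1438]
tcp_rot: [-3.14, 0.0, 1.74]
force: [-0.4, 1.2, 0.5]
grip_width: 0.0007
```

Request:
send_rows(motion=[[0,0,2,0,0,0],[0,0,2,0,0,0],[0,0,2,0,0,0],[0,0,0,0,0,0],[0,0,0,0,0,0]])

```text
clock: 31.58
tcp_pos: [0.6417, 0.3185, 0.1375]
tcp_rot: [-3.139, 0.0, 1.74]
force: [0.0, 0.9, 0.2]
grip_width: 0.0007
```

Request:
send_rows(motion=[[0,0,-10,0,0,0],[0,0,-25,0,0,0],[0,0,-30,0,0,0],[0,0,-30,0,0,0],[0,0,-30,0,0,0],[0,0,-30,0,0,0],[0,-20,0,0,0,0],[0,-20,0,0,0,0]])

```text
clock: 32.25
tcp_pos: [0.6043, 0.3122, 0.2977]
tcp_rot: [3.136, -0.001, 1.739]
force: [-0.1, -0.0, -0.8]
grip_width: 0.0004
```

Request:
send_rows(motion=[[0,-30,0,0,0,0],[0,-30,0,0,0,0],[0,-30,0,0,0,0],[0,-20,0,0,0,0],[0,0,0,0,0,0],[0,0,0,0,0,0]])

```text
clock: 32.75
tcp_pos: [0.4941, 0.2936, 0.2949]
tcp_rot: [3.141, -0.0, 1.741]
force: [0.4, 0.3, 0.5]
grip_width: 0.0
```

Run:
```python
from h import *
im=snapshot("top"); s=snapshot("side"); t0=cv2.imread("pics/top0.png")
def cen(im,f):
    x=im.astype(int);b,g,r=x[...,0],x[...,1],x[...,2];m=f(b,g,r).astype('uint8')
    L=cv2.connectedComponentsWithStats(m); return [(L[3][i].round(1).tolist(),int(L[2][i][4])) for i in range(1,L[0]) if L[2][i][4]>40 and 150<L[3][i][1]<275]
red=lambda b,g,r:(r>150)&(g<110)&(b<110)&(r-g>80); yel=lambda b,g,r:(r>150)&(g>140)&(b<80); wh=lambda b,g,r:(b>215)&(g>215)&(r>215)
for f in(red,yel): print(cen(t0,f),cen(im,f))
d=cv2.absdiff(im[165:215,290:380],t0[165:215,290:380]).max(2)>60; print("diff near cup/glue/tape",d.sum())
d=cv2.absdiff(s[235:310,290:330],cv2.imread("pics/side0.png")[235:310,290:330]).max(2)>60; print("side diff",d.sum())
print("white",cen(im,wh)); st=read_state(); print(st["clock"],st["force"],st["tcp_pos"])
for nm,z,p in(("cover",.004,cen(im,wh)),): print([plane("top",[q[0]],z).round(3) for q in p])
cv2.imwrite("pics/end.png",np.hstack([im,s])[:,:])
```

```text
[([365.1, 223.4], 131)] [([364.6, 222.6], 126)]
[([116.1, 150.7], 79)] []
diff near cup/glue/tape 7
side diff 0
white []
32.85 [ 0.30790934  0.21795895 -0.59331243] [0.49515412 0.29349765 0.29413756]
[]
```

```bash
python3 -c "
from station import *; finish_job()"
```

```text
the job is handed in; nothing more can be done
```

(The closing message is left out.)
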